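# Mist the sample caps

## Task

Spread the gold sample caps (the heap on the black pad and any stray ones on the bare bench; the stock in the grey bins stays there) out on the pad in one even layer, each lying flat and wholly on the pad with at least 2.5 cm of clear pad between any two. Then mist them: turn the lock collar of the fixed glass bottle back to its free stop, press the nozzle cap fully down and let it spring up, and after that turn the collar to its locked mark. Leave the other things on the bench where they are, and leave the caps spread.

Things in the scene. Friction and masses are not known exactly. Their poses are not given: they have to be found in the camera images.
- pad: black rubber inspection pad fixed on the bench, 220 mm (its x) by 240 mm (its y), 5 mm thick; origin at the centre of its underside. Its yaw varies.
- cap1: gold aluminium bottle cap, a closed squat cylinder 36 mm across and 18 mm high, 30 g, origin at the centre of its underside as built (z along its axis; it may end either face up). At the middle of the heap on the pad.
- cap2: gold aluminium bottle cap, a closed squat cylinder 36 mm across and 18 mm high, 30 g, origin at the centre of its underside as built (z along its axis; it may end either face up). In the heap.
- cap3: gold aluminium bottle cap, a closed squat cylinder 36 mm across and 18 mm high, 30 g, origin at the centre of its underside as built (z along its axis; it may end either face up). In the heap.
- cap4: gold aluminium bottle cap, a closed squat cylinder 36 mm across and 18 mm high, 30 g, origin at the centre of its underside as built (z along its axis; it may end either face up). Starts on top of three others of the heap.
- cap5: gold aluminium bottle cap, a closed squat cylinder 36 mm across and 18 mm high, 30 g, origin at the centre of its underside as built (z along its axis; it may end either face up). In the heap. May be absent (None).
- cap6: gold aluminium bottle cap, a closed squat cylinder 36 mm across and 18 mm high, 30 g, origin at the centre of its underside as built (z along its axis; it may end either face up). In the heap. May be absent (None).
- cap7: gold aluminium bottle cap, a closed squat cylinder 36 mm across and 18 mm high, 30 g, origin at the centre of its underside as built (z along its axis; it may end either face up). Starts by itself on the bare bench to the right of the pad. May be absent (None).
- cap8: gold aluminium bottle cap, a closed squat cylinder 36 mm across and 18 mm high, 30 g, origin at the centre of its underside as built (z along its axis; it may end either face up). Starts by itself on the bare bench to the right of the pad, farther out. May be absent (None).
- collar_axis (a point): point on the vertical axis of the glass mist bottle's lock collar, 142 mm above the bench (level with the top of the collar's post). The bottle is squat, fixed on a 100 mm square, 20 mm high plinth; bottle, collar and nozzle share this axis.
- post_top (a point): centre of the top of the upright steel post on the lock collar: round, 12 mm across, stands free for 36 mm (from 106 to 142 mm above the bench, on a 12 mm wide radial arm whose top is at 106 mm), 48 mm from the collar axis. Pinch or push it to turn the collar.
- lock_mark (a point): the locked mark: a fixed white radial pointer just beneath the collar arm, with a small upright tooth at its outer end; the point lies 48 mm from the axis at 94 mm height. Collar is locked when the post stands straight above the pointer.
- collar (a joint): lock collar angle (rad), growing clockwise seen from above: 0 = free, hard against its stop; 1.4 = locked, arm and post in line with the pointer; it can overrun to 1.8. Stays where it is left (friction about 0.06 N m).
- nozzle_top (a point): centre of the top of the black sprung nozzle cap on the mist bottle, a round cap 32 mm across and 30 mm high with a short spout towards the pad; top 152 mm above the bench at rest.
- nozzle (a joint): nozzle cap travel (m): 0 = up, 0.008 = fully down; springs back (about 2 N to start, 5.5 N fully down).
- gauge: brass go-gauge ring lying flat on the bench, 52 mm outside, 38 mm hole, 12 mm high; a bystander. Origin under its centre.
- spare: spare squat glass jar with a metal lid, 62 mm across, 75 mm high, standing beyond the pad; a bystander. Origin under its centre.
- calipers: steel calipers lying on the bench beyond the bottle, 200 mm long along its x, 12 mm high; a bystander. Origin under its middle.
- plug: small steel plug gauge lying on the bench, 100 mm long along its x, 22 mm thick; a bystander. Origin under its handle.
There are look-alikes about, which are no part of the job. What is shaped like the cap4 but turquoise is not meant.

How it is judged:
On the way, in this order (a step that is already met when the one before it is completed fails the run):
1. all caps spread flat on the pad, clear of one another (x of cap1 in the frame of pad between -0.095 and 0.095 m and y of cap1 in the frame of pad between -0.105 and 0.105 m and z of each of cap1, cap2, cap3, cap4, cap5, cap6, cap7, cap8 in the frame of pad below 0.03 m and angle between the z axis of each of cap1, cap2, cap3, cap4, cap5, cap6, cap7, cap8 and the z axis of pad, either way round below 0.15 rad and x of cap2 in the frame of pad between -0.095 and 0.095 m and y of cap2 in the frame of pad between -0.105 and 0.105 m and x of cap3 in the frame of pad between -0.095 and 0.095 m and y of cap3 in the frame of pad between -0.105 and 0.105 m and x of cap4 in the frame of pad between -0.095 and 0.095 m and y of cap4 in the frame of pad between -0.105 and 0.105 m and x of cap5 in the frame of pad between -0.095 and 0.095 m and y of cap5 in the frame of pad between -0.105 and 0.105 m and x of cap6 in the frame of pad between -0.095 and 0.095 m and y of cap6 in the frame of pad between -0.105 and 0.105 m and x of cap7 in the frame of pad between -0.095 and 0.095 m and y of cap7 in the frame of pad between -0.105 and 0.105 m and x of cap8 in the frame of pad between -0.095 and 0.095 m and y of cap8 in the frame of pad between -0.105 and 0.105 m and horizontal distance between cap1 and cap2 above 0.055 m and horizontal distance between each of cap1, cap2 and cap3 above 0.055 m and horizontal distance between each of cap1, cap2, cap3 and cap4 above 0.055 m and horizontal distance between each of cap1, cap2, cap3, cap4 and cap5 above 0.055 m and horizontal distance between each of cap1, cap2, cap3, cap4, cap5 and cap6 above 0.055 m and horizontal distance between each of cap1, cap2, cap3, cap4, cap5, cap6 and cap7 above 0.055 m and horizontal distance between each of cap1, cap2, cap3, cap4, cap5, cap6, cap7 and cap8 above 0.055 m), for 0.2 s.
2. collar turned back to its free stop (below 0.12 rad) (value of joint collar below 0.12 rad), for 0.2 s.
3. nozzle cap pressed fully down (over 6.5 mm) with the collar free (value of joint nozzle above 0.0065 m and value of joint collar below 0.2 rad), for 0.1 s.
4. nozzle cap sprung back up (value of joint nozzle below 0.0015 m), for 0.1 s.
5. collar turned to its locked mark (1.4 rad, within 0.11) with the nozzle up (value of joint collar between 1.29 and 1.51 rad and value of joint nozzle below 0.0015 m), for 0.2 s.
At the end, for the whole second after the job is handed in: Every cap present lies at rest, flat (within 0.15 rad, either face up) on the pad, not over its edge by more than 3 mm, centres at least 55 mm apart (19 mm clear); collar at 1.4 rad within 0.11; nozzle cap up (under 1.5 mm) (all of step 1 and all of step 5 and linear speed of each of cap1, cap2, cap3, cap4, cap5, cap6, cap7, cap8 below 0.02 m/s); the robot touches nothing.
It fails at once if the gauge is pushed more than 30 mm out of place (distance of gauge from where it was at the start of the episode above 0.03 m).
It fails at once if the spare is pushed more than 30 mm out of place (distance of spare from where it was at the start of the episode above 0.03 m).
It fails at once if the calipers is pushed more than 30 mm out of place (distance of calipers from where it was at the start of the episode above 0.03 m).
It fails at once if the plug is pushed more than 30 mm out of place (distance of plug from where it was at the start of the episode above 0.03 m).
Of cap5, cap6, cap7, cap8 only 2 to 4 are there at a start; the rules pass over those that are not, and their reading is None.
At some moment in a run one of cap1, cap2, cap3, cap4, cap5, cap6, cap7, cap8 may be knocked a few centimetres aside while the robot is not near it.
Once in a run the grip may slacken for a moment while it holds something.
It also fails if it takes over 210 s, if anything falls off the work surface, if the arm or the gripper's body presses on something with over 40 N, if the wrist force passes 120 N, or if a joint passes its speed limit or range.

## Robot

A 6-joint arm with a two-finger parallel gripper is mounted at the origin on the work surface. World frame = base frame: x ahead of the robot, y to its left, z up, the work surface at z = 0. Lengths are in m, angles in rad, forces in N, time in s.
With the tool pointing down it reaches from about 0.35 to 0.8 m from the base axis. Payload 7.3 kg.
Tool frame: the origin (TCP) lies between the finger pads; the fingertips stand 25 mm ahead of it and the grasp point (between the pads) lies 6 mm ahead of it (r.tip_extent is the distance from the TCP to the fingertips, in m); z points along the fingers, y is the direction in which the jaws open and shut (so a half turn about z gives the same grasp; the last joint's range is limited). The gripper opens to 85 mm and grips with 20 to 120 N. Pads are 22 mm wide; open, the fingers measure 114 mm over their backs; the gripper's body (76 mm by 85 mm) begins 54 mm behind the grasp point. The pads swing forward as they close: fully open they stand 13 mm farther back than shut.
Start: joints at [1.09, 0.342, 1.524, -0, 1.275, -0.146], TCP at [0.172, 0.496, 0.256] pointing down, gripper open.
Joint ranges: [-2.53, 2.53], [-0.77, 2.02], [0.04, 2.7], [-1, 4.14], [0.28, 2.66], [-3.11, 3.11]. Speed limits (rad/s): [2.57, 2.57, 3.14, 3.14, 3.14, 3.14].

## Interface

Orientations are given as a unit quaternion [x, y, z, w].
In Python, from workcell import r, command_gripper, optics gives the robot as it stands. The module is installed in compiled form; this text tells all that it offers. Calls block until the motion is done:
- r.reach(position, orientation): joint-space move of the TCP to a pose.
- r.move_straight(position, orientation=None, speed=0.15, max_force=None): straight line of the TCP; orientation=None keeps the orientation; speed is the mean speed in m/s. With max_force (N) it stops when the force on the tool has changed by that much, and returns True; else False.
- r.movej(angles): joint-space move.
- command_gripper(opening, force=None): finger opening in m; force is the grip in N (None keeps the last); returns when the fingers have stopped.
- r.hold(seconds).
- r.solve_ik(position, orientation): joint angles nearest the present ones, or None.
- r.read_state(): the state.
- optics.get_image(name): name is "scene" or "top" or "wrist"; returns (picture, depth): 400x640x3 uint8, red, green, blue; 400x640 float32, m along the optical axis (not along the pixel's ray), 0 where there is no reading.
- optics.camera_model(name): a dict with "K" (3x3 intrinsics, pixels), "k1" (the pictures are not rectified: a ray, as slopes to the right and down, at radius r is drawn at 1 + k1 r^2 times it, then the intrinsics apply), "R" (3x3) and "t" (3): a world point X has camera coordinates R X + t; the wrist camera has in their place "tool_from_camera" (4x4, takes a point from camera to tool coordinates, whose origin is the TCP and whose axes are the flange's). Camera axes: x right, y down, z forward; pixel columns grow to the right and rows downward; lengths in m; the calibration is good to about 2 mm. A picture is of the moment at which its call begins: read the wrist's pose just before it. camera_model takes no time and is no camera call.
A pose or a line that the arm cannot do raises r.PlanningError and nothing moves.
- r.finish_job(): hands the job in, once; it reports no verdict.
The state is a dict: "time_s": time; "joint_positions": joint angles; "dq": joint speeds; "tau": joint torques, N m; "eef_pos": TCP position; "eef_rot": TCP orientation; "contact_force": force on the tool from outside, world axes, zero at the start; "torque": the same for the moment, N m; "grip_width": finger opening in m.
Only numpy, scipy, OpenCV 4.12 (cv2) and the standard library are available. Lean on these libraries where they do the work, as an engineer would, in place of code of your own. Each camera call takes 0.05 s, during which the arm holds its last target.

## Working session

There is one attempt and no reset: what is moved stays moved. The work goes in short steps, each a Python script; the robot and the scene stay as the last script left them, time stands still between calls to the robot, and variables do not carry over. Pictures are saved under pics/ and viewed, and the job is handed in when it is done.

```bash
mkdir -p pics; ls; python3 - <<'E'
from workcell import r, command_gripper, optics
import cv2,numpy as np
for n in ["scene","top","wrist"]:
    im,d=optics.get_image(n)
    cv2.imwrite(f"pics/{n}0.png",im[:,:,::-1]); np.save(f"{n}0.npy",d)
    m=optics.camera_model(n); print(n,{k:np.round(v,4).tolist() for k,v in m.items()})
print(r.read_state())
E
```

```text
pics
scene {'K': [[474.785, 0.0, 325.3472], [0.0, 474.785, 194.9895], [0.0, 0.0, 1.0]], 'k1': 0.0121, 'R': [[0.8461, 0.5328, 0.0143], [0.4322, -0.6701, -0.6035], [-0.312, 0.5168, -0.7973]], 't': [-0.459, -0.1956, 1.2853]}
top {'K': [[365.5955, 0.0, 325.226], [0.0, 365.5955, 198.1367], [0.0, 0.0, 1.0]], 'k1': 0.0107, 'R': [[0.0098, -1.0, 0.0013], [-0.9924, -0.0099, -0.123], [0.123, -0.0001, -0.9924]], 't': [-0.0457, 0.5774, 0.8277]}
wrist {'K': [[279.5578, 0.0, 318.5223], [0.0, 279.5578, 198.9157], [0.0, 0.0, 1.0]], 'k1': -0.0259, 'tool_from_camera': [[0.0006, -0.9598, -0.2807, 0.072], [1.0, 0.0005, 0.0004, -0.0008], [-0.0002, -0.2807, 0.9598, -0.1185], [0.0, 0.0, 0.0, 1.0]]}
{'time_s': 0.15, 'joint_positions': array([ 1.09000443e+00,  3.42555305e-01,  1.52475694e+00, -1.55428545e-05,
        1.27538099e+00, -1.45994026e-01]), 'dq': array([-0.00019714, -0.00318408, -0.00174652,  0.00107667,  0.00049192,
       -0.00050432]), 'tau': array([ 1.41582143e-03, -4.33907425e+01, -2.46145928e+01, -1.81765718e-04,
        5.65477676e-03,  2.13719824e-05]), 'eef_pos': array([0.17236725, 0.49563396, 0.25580361]), 'eef_rot': array([ 1.66615949e-01,  9.86021715e-01, -5.25781306e-04, -1.62577232e-04]), 'contact_force': array([0.21927189, 0.14143402, 1.23583089]), 'torque': array([ 0.02458646, -0.01732645,  0.00153235]), 'grip_width': 0.08506810092275151}
```

View pics/scene0.png

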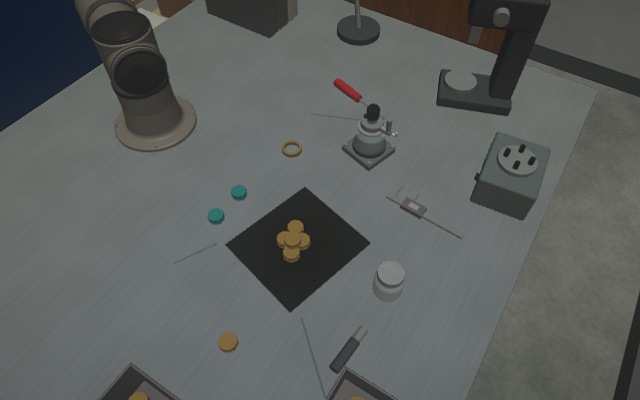

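View pics/top0.png

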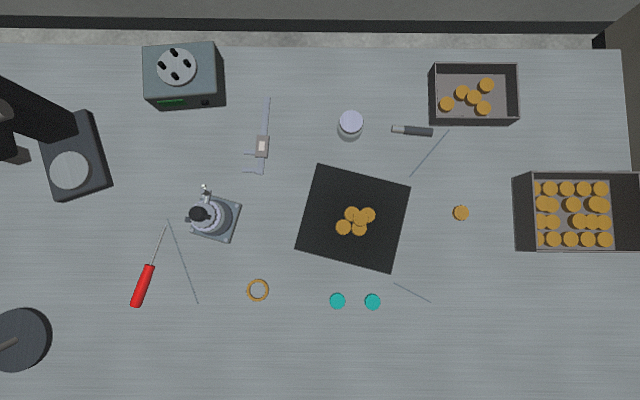

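```bash
cat > h.py <<'E'
import cv2,numpy as np,time
from workcell import r, command_gripper, optics
from scipy.spatial.transform import Rotation as Ro
CM={n:optics.camera_model(n) for n in ["scene","top","wrist"]}
def shot(n,f=None,crop=None,scale=1):
    st=r.read_state() if n=="wrist" else None
    im,d=optics.get_image(n)
    if n=="wrist": R,t=wristRt(st)
    else: R,t=CM[n]["R"],CM[n]["t"]
    if f: save(im,f,crop,scale)
    return im,d,np.array(R),np.array(t)
def save(im,f,crop=None,scale=1):
    c=im
    if crop: c=im[crop[1]:crop[3],crop[0]:crop[2]]
    cv2.imwrite("pics/"+f,cv2.resize(np.ascontiguousarray(c[:,:,::-1]),None,fx=scale,fy=scale,interpolation=cv2.INTER_CUBIC))
def wristRt(st):
    T=np.eye(4);T[:3,:3]=Ro.from_quat(st["eef_rot"]).as_matrix();T[:3,3]=st["eef_pos"]
    W=np.linalg.inv(T@np.array(CM["wrist"]["tool_from_camera"]))
    return W[:3,:3],W[:3,3]
def rays(n,uv):
    m=CM[n];K=np.array(m["K"]);k=m["k1"]
    uv=np.atleast_2d(np.asarray(uv,float))
    u=cv2.undistortPoints(uv.reshape(-1,1,2),K,np.array([k,0,0,0.]))[:,0]
    return np.c_[u,np.ones(len(u))]
def onplane(n,uv,z,R,t):
    d=rays(n,uv)@R      # world dirs
    c=-R.T@t
    s=(z-c[2])/d[:,2]
    return c+d*s[:,None]
def proj(n,X,R,t):
    m=CM[n];p,_=cv2.projectPoints(np.atleast_2d(np.asarray(X,float)),cv2.Rodrigues(R)[0],t,np.array(m["K"]),np.array([m["k1"],0,0,0.]))
    return p[:,0]
def cloud(n,d,R,t):
    h,w=d.shape
    v,u=np.mgrid[:h,:w]
    p=rays(n,np.c_[u.ravel(),v.ravel()])*d.reshape(-1,1)
    return ((p-t)@R).reshape(h,w,3)
def down(yaw): # jaws' y axis direction angle yaw (mod pi), tool z down
    q=Ro.from_euler("z",yaw)*Ro.from_quat([1,0,0,0]) # x->x,y->-y
    return q.as_quat()
E
python3 - <<'E'
from h import *
im,d,R,t=shot("top","top1.png",(280,150,480,320),4)
im2,d2,R2,t2=shot("top")
save(im,"bottle1.png",(160,165,280,315),5)
ims,ds,Rs,ts=shot("scene","sc1.png",(210,180,390,320),4)
save(ims,"sc2.png",(300,60,480,200),4)
P=cloud("top",d,R,t)
hsv=cv2.cvtColor(im,cv2.COLOR_RGB2HSV)
for nm,(lo,hi) in dict(gold=((12,100,90),(28,255,255)),turq=((80,120,80),(100,255,255))).items():
    m=cv2.inRange(hsv,lo,hi)
    n,l,s,c=cv2.connectedComponentsWithStats(m)
    for i in range(1,n):
        if s[i,4]>30: print(nm,c[i].round(1),s[i,4],np.nanmedian(P[l==i],0).round(4))
# pad
m=(im.max(2)<60).astype(np.uint8)
n,l,s,c=cv2.connectedComponentsWithStats(m)
for i in range(1,n):
    if s[i,4]>500: print("dark",c[i],s[i])
for nm,uv in dict(jar=(351,118),cal=(262,146),plug=(412,130),ring=(257,290),noz=(198,213)).items():
    print(nm,P[uv[1],uv[0]].round(4))
E
```

```text
gold [486.3  84.2] 163 [ 0.8685 -0.437   0.0241]
gold [473.5  98.6] 478 [ 0.8275 -0.3992  0.0253]
gold [446.6 103.3] 160 [ 0.8184 -0.3373  0.0242]
gold [546.5 196.6] 569 [ 0.5825 -0.5634  0.0248]
gold [566.5 188.2] 185 [ 0.6093 -0.6179  0.0236]
gold [583.5 188.4] 183 [ 0.6097 -0.6577  0.0233]
gold [599.1 198.2] 471 [ 0.5788 -0.6881  0.025 ]
gold [572.9 204. ] 190 [ 0.569  -0.6178  0.0414]
gold [460.5 212.3] 188 [ 0.5497 -0.3647  0.0179]
gold [355.1 220.5] 801 [ 0.5264 -0.1113  0.024 ]
gold [591.1 221.3] 530 [ 0.529  -0.6562  0.042 ]
gold [547.3 221.3] 307 [ 0.5286 -0.5666  0.0264]
gold [540.5 238.4] 79 [ 0.4897 -0.5472  0.024 ]
gold [553.3 238.4] 197 [ 0.4899 -0.5776  0.0235]
gold [570.4 238.6] 194 [ 0.4885 -0.618   0.0234]
gold [587.6 238.8] 196 [ 0.4888 -0.6579  0.0236]
gold [604.6 239. ] 197 [ 0.4891 -0.6979  0.0237]
gold [256.9 289.6] 162 [0.3626 0.1191 0.0122]
turq [336.8 300.6] 195 [ 0.3397 -0.0698  0.0184]
turq [372.  301.5] 197 [ 0.3396 -0.1511  0.0184]
dark [308.78330893  25.20990284] [   0   15  614   34 7513]
dark [197.45737705  94.06557377] [ 145   46   81   65 1220]
dark [456.02414231 109.24142313] [428  63  90  63 787]
dark [488.58360927  77.52731788] [ 436   64   82   52 1208]
dark [ 30.61022364 120.53887114] [   0   76   79   89 3756]
dark [ 94.76721311 161.13934426] [ 57 109  56  93 610]
dark [352.44750255 217.66934251] [ 294  163  117  111 7848]
dark [524.1237579  211.67660343] [ 513  172   23   79 1107]
dark [617.49431818 205.35957792] [ 534  173  106   78 2464]
jar [ 0.7609 -0.0979  0.0737]
cal [0.7078 0.1166 0.0159]
plug [ 0.7511 -0.252   0.0191]
ring [0.3603 0.1202 0.0012]
noz [0.5304 0.2173 0.1529]
```

View pics/top1.png

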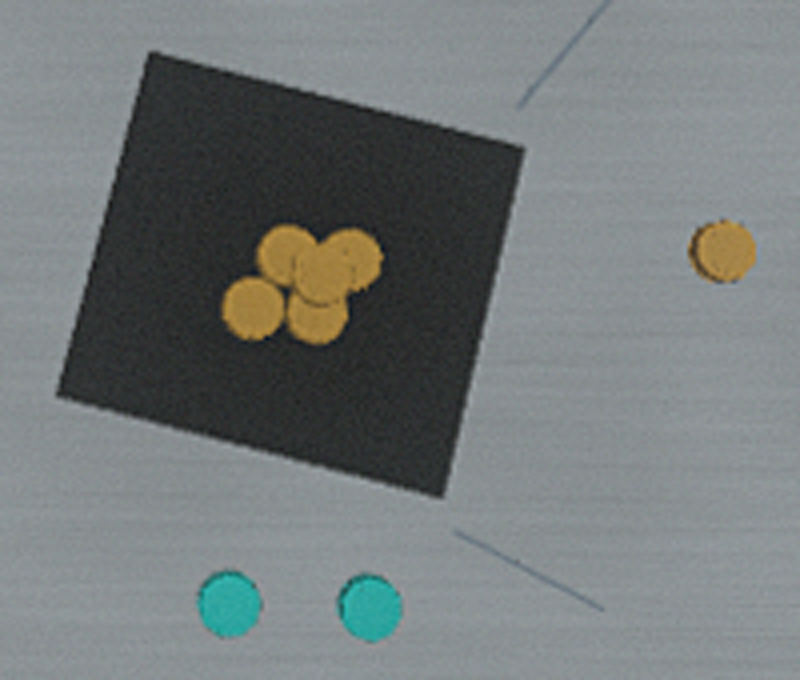

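View pics/bottle1.png

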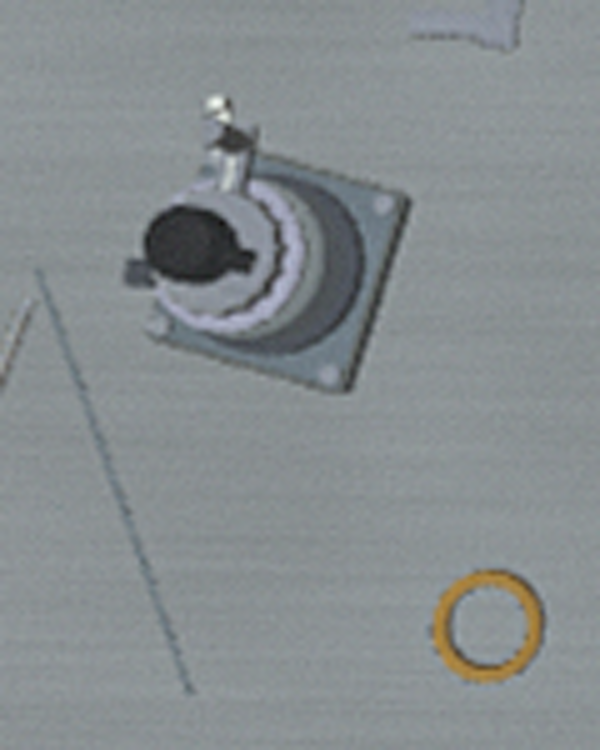

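View pics/sc1.png

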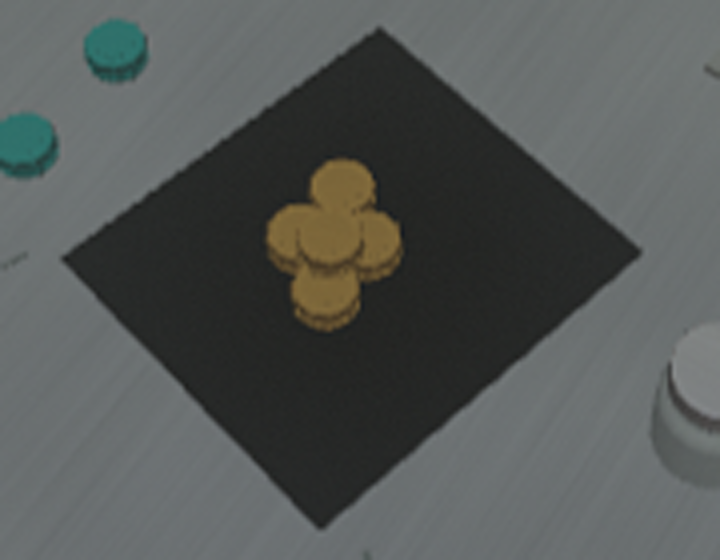

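View pics/sc2.png

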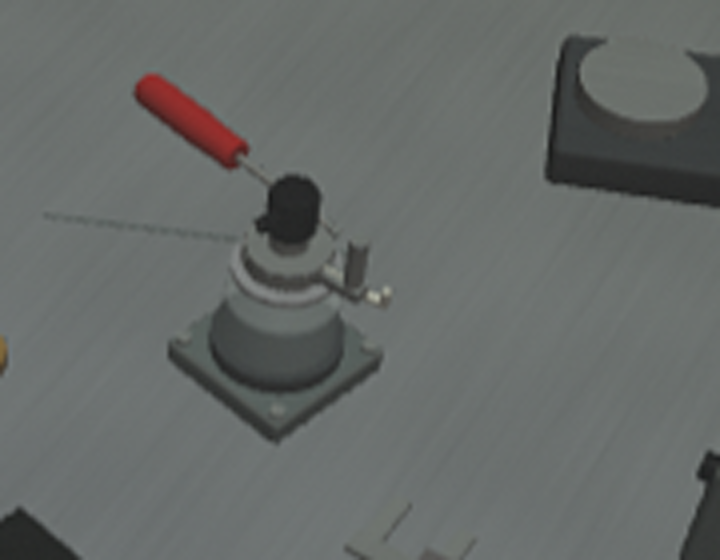

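```bash
cat >> h.py <<'E'
def padpose(n,im,R,t,near=None):
    g=cv2.GaussianBlur(im,(3,3),0).max(2)
    m=(g<75).astype(np.uint8)
    hsv=cv2.cvtColor(im,cv2.COLOR_RGB2HSV)
    m|=(cv2.inRange(hsv,(12,90,60),(30,255,255))>0).astype(np.uint8)
    m=cv2.morphologyEx(m,cv2.MORPH_OPEN,np.ones((3,3)))
    nn,l,s,c=cv2.connectedComponentsWithStats(m)
    i=l[int(near[1]),int(near[0])]
    cs,_=cv2.findContours((l==i).astype(np.uint8),cv2.RETR_EXTERNAL,cv2.CHAIN_APPROX_NONE)
    c=max(cs,key=cv2.contourArea)[:,0]
    W=onplane(n,c,0.005,R,t)[:,:2]
    return cv2.minAreaRect((W*1000).astype(np.float32))
E
python3 - <<'E'
from h import *
im,d,R,t=shot("top")
print(padpose("top",im,R,t,(325,200)))
r.reach([0.53,-0.11,0.33],down(0))
print(r.read_state()["joint_positions"].round(2))
im,d,R,t=shot("wrist","w1.png")
print(padpose("wrist",im,R,t,(320,80)))
r.reach([0.53,0.16,0.36],down(0))
shot("wrist","w2.png")
np.savez("w1.npz",im=im,d=d,R=R,t=t)
E
```

```text
((535.781494140625, -107.20304870605469), (237.1047821044922, 217.10997009277344), 76.020263671875)
[-0.34  0.33  1.34  0.    1.47  1.22]
((395.2232360839844, -89.47418212890625), (759.1000366210938, 1398.3770751953125), 0.9503385424613953)
```

```bash
ls pics
```

```text
bottle1.png
sc1.png
sc2.png
scene0.png
top0.png
top1.png
w1.png
w2.png
wrist0.png
```

View pics/w1.png

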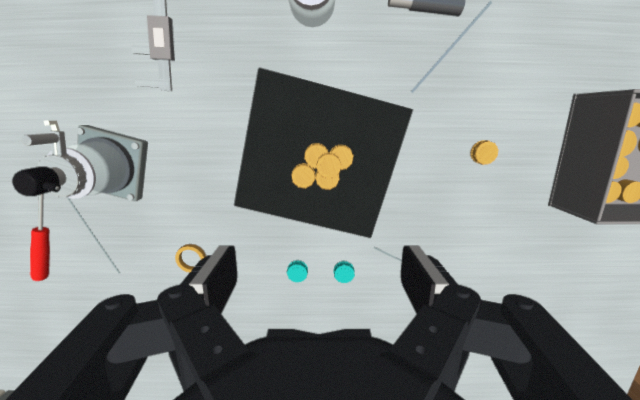

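View pics/w2.png

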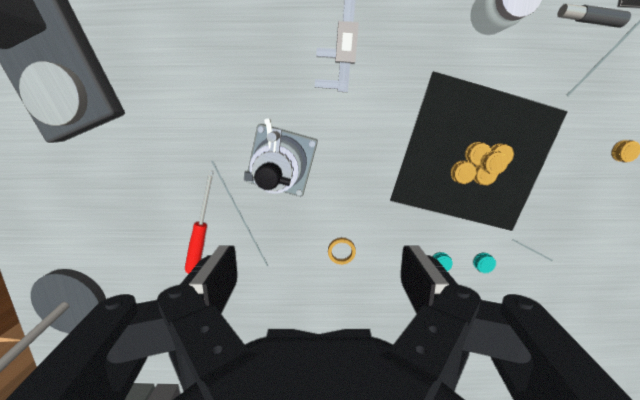

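```bash
cat >> h.py <<'E'
PAD=None
def rect(n,im,R,t,z,x0,x1,y0,y1,s=0.0005):
    # output: rows = x descending, cols = y descending (like top view)
    xs=np.arange(x1,x0,-s); ys=np.arange(y1,y0,-s)
    X,Y=np.meshgrid(xs,ys,indexing="ij")
    uv=proj(n,np.c_[X.ravel(),Y.ravel(),np.full(X.size,z)],R,t).astype(np.float32).reshape(*X.shape,2)
    return cv2.remap(im,uv[...,0],uv[...,1],cv2.INTER_LINEAR)
def goldmask(im):
    hsv=cv2.cvtColor(im,cv2.COLOR_RGB2HSV)
    return cv2.inRange(hsv,(10,90,70),(32,255,255))
def circles(n,im,R,t,z,box,s=0.0005,thr=14):
    q=rect(n,im,R,t,z,*box,s)
    g=cv2.GaussianBlur(q[:,:,0],(5,5),0)
    g=np.where(cv2.dilate(goldmask(q),np.ones((9,9)))>0,g,40).astype(np.uint8)
    rr=int(0.018/s)
    c=cv2.HoughCircles(g,cv2.HOUGH_GRADIENT,1,minDist=int(0.012/s),param1=60,param2=thr,minRadius=rr-2,maxRadius=rr+2)
    out=[]
    for cx,cy,cr in ([] if c is None else c[0]): out.append((box[1]-cy*s,box[3]-cx*s,cr*s))
    return np.array(out),q
E
python3 - <<'E'
from h import *
r.reach([0.48,-0.11,0.27],down(0))
im,d,R,t=shot("wrist","w3.png")
box=(0.40,0.66,-0.24,0.02)
P=cloud("wrist",d,R,t)
for z in (0.023,0.041):
    c,q=circles("wrist",im,R,t,z,box)
    print(z,c.round(4))
    qq=q.copy()
    for x,y,rr in c: cv2.circle(qq,(int((box[3]-y)/.0005),int((box[1]-x)/.0005)),int(rr/.0005),(255,0,0),1)
    save(qq,f"q{int(z*1000)}.png")
m=goldmask(im)>0
g=P[m]; g=g[(abs(g[:,0]-.53)<.1)&(abs(g[:,1]+.11)<.1)]
print(np.histogram(g[:,2],np.arange(0,.06,.004)))
hi=g[(g[:,2]>.036)];print("top",hi.mean(0),hi.min(0),hi.max(0))
E
```

```text
0.023 [[ 0.5132 -0.0858  0.0182]
 [ 0.5442 -0.1062  0.0182]
 [ 0.5418 -0.1438  0.0182]
 [ 0.5108 -0.1222  0.0182]]
0.041 [[ 0.5153 -0.0868  0.0176]
 [ 0.5448 -0.1062  0.0171]]
(array([  4, 253,   4,  51,   7, 898, 974,  14,  13,  23, 644,   6,   0,
         0]), array([0.   , 0.004, 0.008, 0.012, 0.016, 0.02 , 0.024, 0.028, 0.032,
       0.036, 0.04 , 0.044, 0.048, 0.052, 0.056]))
top [ 0.532869   -0.12352086  0.05253855] [ 0.51452765 -0.14246587  0.03805037] [ 0.55108989 -0.10580053  0.38908645]
```

View pics/q23.png

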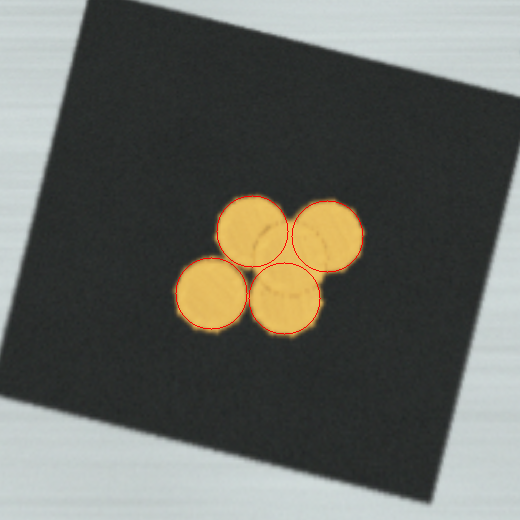

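View pics/q41.png

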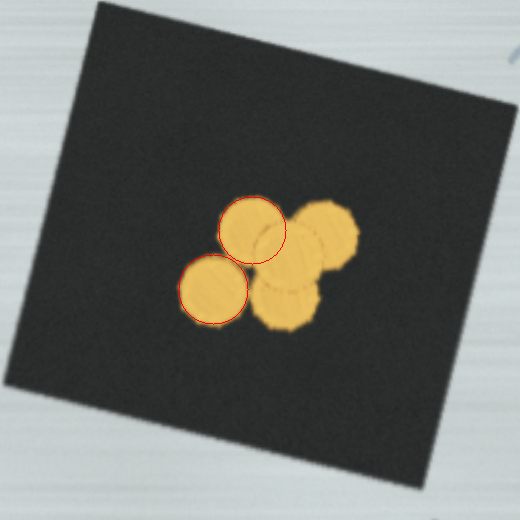

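```bash
cat >> h.py <<'E'
def padrect(im,R,t,box=(0.38,0.70,-0.26,0.045)):
    q=rect("wrist",im,R,t,0.005,*box)
    m=((q.max(2)<90)&(q.max(2)>0)).astype(np.uint8)
    m=cv2.morphologyEx(m,cv2.MORPH_OPEN,np.ones((5,5)))
    nn,l,s,c=cv2.connectedComponentsWithStats(m)
    i=1+np.argmax(s[1:,4])
    cs,_=cv2.findContours((l==i).astype(np.uint8),cv2.RETR_EXTERNAL,cv2.CHAIN_APPROX_NONE)
    c=max(cs,key=cv2.contourArea)[:,0]
    W=np.c_[box[1]-c[:,1]*.0005, box[3]-c[:,0]*.0005]
    return cv2.minAreaRect((W*1000).astype(np.float32))
def wr(a): return (a+np.pi)%(2*np.pi)-np.pi
def jq(phi,pos):
    best=None
    for yaw in (phi-np.pi/2,phi+np.pi/2):
        q=down(wr(yaw)); s=r.solve_ik(pos,q)
        if s is None: continue
        if best is None or abs(s[5]-1.0)<best[0]: best=(abs(s[5]-1.0),q)
    return best[1]
def F(): return r.read_state()["contact_force"].round(1)
def pick(x,y,phi,z,pre=0.052,lift=0.085,over=0.12,force=40):
    q=jq(phi,[x,y,z])
    r.reach([x,y,over],q)
    command_gripper(pre,force)
    hit=r.move_straight([x,y,z],q,speed=0.08,max_force=12)
    command_gripper(0.0,force)
    w=r.read_state()["grip_width"]
    print("pick hit",hit,"w",round(w,4),F(),"z",r.read_state()["eef_pos"].round(4))
    r.move_straight([x,y,max(lift,z+.03)],q,speed=0.1)
    print("lift w",round(r.read_state()["grip_width"],4))
    return r.read_state()["grip_width"]
def place(x,y,phi,z,lift=0.085,rel=0.052,up=0.14):
    q=jq(phi,[x,y,z])
    r.move_straight([x,y,lift],q,speed=0.12)
    w0=r.read_state()["grip_width"]
    hit=r.move_straight([x,y,z],q,speed=0.05,max_force=6)
    print("place hit",hit,"w",round(w0,4),round(r.read_state()["grip_width"],4),F(),r.read_state()["eef_pos"].round(4))
    command_gripper(rel)
    r.move_straight([x,y,up],q,speed=0.15)
E
python3 - <<'E'
from h import *
im,d,R,t=shot("wrist")
print(padrect(im,R,t)); print(r.tip_extent, r.read_state()["time_s"])
P=cloud("wrist",d,R,t)
print(P[60:70,200:210].reshape(-1,3).mean(0))
for phi in np.radians([26,76,-64,116,-14]):
    q=jq(phi,[.53,-.12,.05]); s=r.solve_ik([.53,-.12,.05],q); print(s.round(2))
E
```

```text
((536.308837890625, -110.01470947265625), (238.04872131347656, 217.91824340820312), 75.96376037597656)
0.025 5.2333
[0.61679358 0.03632741 0.00111927]
[-0.36  0.62  1.71 -0.    0.81  2.32]
[-0.36  0.62  1.71 -0.    0.81  1.45]
[-0.36  0.62  1.71 -0.    0.81  0.75]
[-0.36  0.62  1.71 -0.    0.81  0.75]
[-0.36  0.62  1.71 -0.    0.81 -0.12]
```

```bash
cat >> h.py <<'E'
PC=np.array([0.536,-0.1097]); PY=np.radians(-14.0)
def P2W(x,y):
    c,s=np.cos(PY),np.sin(PY); return PC+np.array([c*x-s*y,s*x+c*y])
def W2P(w):
    c,s=np.cos(PY),np.sin(PY); d=np.asarray(w)[...,:2]-PC; return np.stack([c*d[...,0]+s*d[...,1],-s*d[...,0]+c*d[...,1]],-1)
PHI=np.radians(76)
def look(tag,box=(0.38,0.70,-0.27,0.045)):
    q=down(0)
    r.reach([0.48,-0.11,0.27],q)
    im,d,R,t=shot("wrist")
    c,qi=circles("wrist",im,R,t,0.023,box)
    for x,y,rr in c: cv2.circle(qi,(int((box[3]-y)/.0005),int((box[1]-x)/.0005)),int(rr/.0005),(255,0,0),1)
    save(qi,tag+".png",scale=0.8)
    for row in c: print(row.round(4),"pad",W2P(row[:2]).round(4))
    return c
E
python3 - <<'E'
from h import *
w=pick(0.5328,-0.1235,PHI,0.051,lift=0.095)
if w>0.02:
    x,y=P2W(0.065,-0.08); place(x,y,PHI,0.033,lift=0.095)
look("l1"); print(r.read_state()["time_s"])
E
```

```text
pick hit False w 0.0343 [-0.2 -0.   5.8] z [ 0.5332 -0.1236  0.0518]
lift w 0.0342
place hit True w 0.0343 0.0347 [-1.4  0.6  4.7] [ 0.5795 -0.203   0.0339]
[ 0.5438 -0.1062  0.0182] pad [0.0067 0.0052]
[ 0.5132 -0.0858  0.0187] pad [-0.0279  0.0177]
[ 0.5772 -0.2008  0.0187] pad [ 0.0621 -0.0784]
[ 0.5102 -0.1233  0.0182] pad [-0.0217 -0.0194]
[ 0.5417 -0.1422  0.0187] pad [ 0.0135 -0.0302]
12.3333
```

View pics/l1.png

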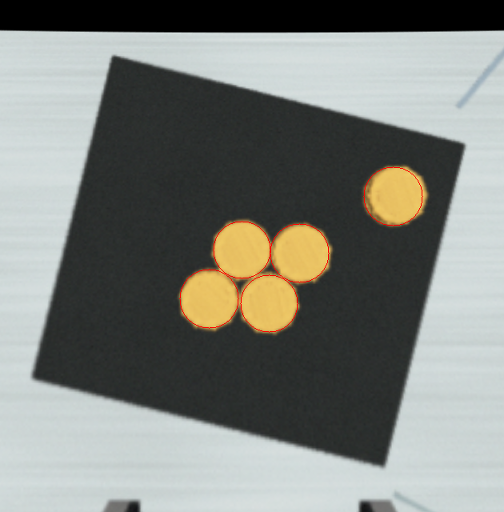

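```bash
python3 - <<'E'
from h import *
w=pick(0.5132,-0.0858,np.radians(26),0.033,pre=0.048)
if w>0.02:
    place(*P2W(-0.065,0.08),PHI,0.033)
c=look("l2")
# C = nearest to expected
e=np.array([0.5417,-0.1422]); k=c[np.argmin(np.hypot(*(c[:,:2]-e).T))]; print("C",k)
w=pick(k[0],k[1],np.radians(26),0.033,pre=0.048)
if w>0.02:
    place(*P2W(0.065,0.08),PHI,0.033)
look("l3"); print(r.read_state()["time_s"])
E
```

```text
pick hit False w 0.0339 [-0.7  0.3  6. ] z [ 0.5136 -0.0859  0.0338]
lift w 0.0345
place hit True w 0.0342 0.0342 [-1.2  0.2  6. ] [ 0.4919 -0.0163  0.0338]
[ 0.5438 -0.1062  0.0182] pad [0.0067 0.0052]
[ 0.4917 -0.0192  0.0187] pad [-0.0648  0.0771]
[ 0.5417 -0.1432  0.0182] pad [ 0.0137 -0.0312]
[ 0.5772 -0.1998  0.0182] pad [ 0.0618 -0.0774]
[ 0.5102 -0.1218  0.0187] pad [-0.0221 -0.0179]
C [ 0.54174995 -0.14325     0.01815   ]
pick hit False w 0.0341 [-0.8  0.3  5.3] z [ 0.5422 -0.1434  0.0338]
lift w 0.0343
place hit True w 0.0342 0.0345 [-0.5 -1.   5.7] [ 0.618  -0.0477  0.0339]
[ 0.5108 -0.1218  0.0187] pad [-0.0216 -0.0178]
[ 0.5438 -0.1058  0.0182] pad [0.0066 0.0057]
[ 0.6172 -0.0478  0.0176] pad [0.0638 0.0798]
[ 0.5772 -0.2008  0.0187] pad [ 0.0621 -0.0784]
[ 0.4892 -0.0162  0.0176] pad [-0.068   0.0794]
27.3167
```

View pics/l3.png

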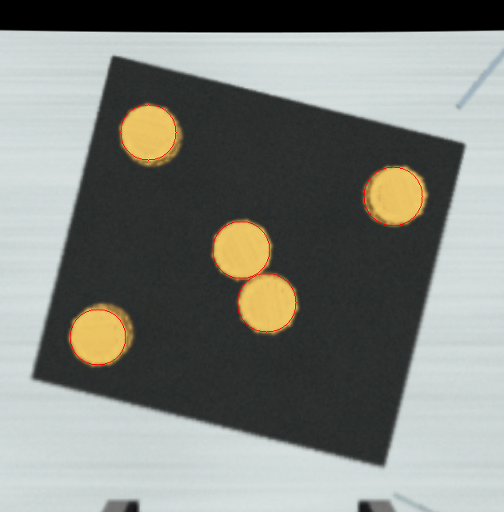

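```bash
python3 - <<'E'
from h import *
w=pick(0.5438,-0.1058,np.radians(116),0.033,pre=0.048)
if w>0.02: place(*P2W(0.065,0.0),PHI,0.033)
c=look("l4")
e=np.array([0.5108,-0.1218]); k=c[np.argmin(np.hypot(*(c[:,:2]-e).T))]; print("D",k)
w=pick(k[0],k[1],np.radians(76),0.033,pre=0.048)
if w>0.02: place(*P2W(-0.065,0.0),PHI,0.033)
r.reach([0.48,-0.35,0.25],down(0))
im,d,R,t=shot("wrist","w5.png")
c,q=circles("wrist",im,R,t,0.018,(0.45,0.65,-0.45,-0.28)); print("S",c)
print(r.read_state()["time_s"])
E
```

```text
pick hit False w 0.0345 [-1.2  0.8  6.4] z [ 0.5442 -0.1059  0.0339]
lift w 0.034
place hit True w 0.0344 0.0342 [-0.5 -0.6  4.8] [ 0.5986 -0.1253  0.0339]
[ 0.5972 -0.1253  0.0187] pad [ 0.0632 -0.0003]
[ 0.6172 -0.0478  0.0176] pad [0.0638 0.0798]
[ 0.4917 -0.0192  0.0187] pad [-0.0648  0.0771]
[ 0.5777 -0.2038  0.0176] pad [ 0.0633 -0.0812]
[ 0.5108 -0.1233  0.0187] pad [-0.0212 -0.0193]
D [ 0.51075    -0.12325001  0.0187    ]
pick hit False w 0.0343 [-0.5 -0.2  6.8] z [ 0.5112 -0.1234  0.0338]
lift w 0.0343
place hit True w 0.0343 0.034 [-1.1  0.1  4.9] [ 0.4726 -0.0939  0.0338]
S [[ 0.55074996 -0.36725     0.0187    ]]
41.0583
```

View pics/w5.png

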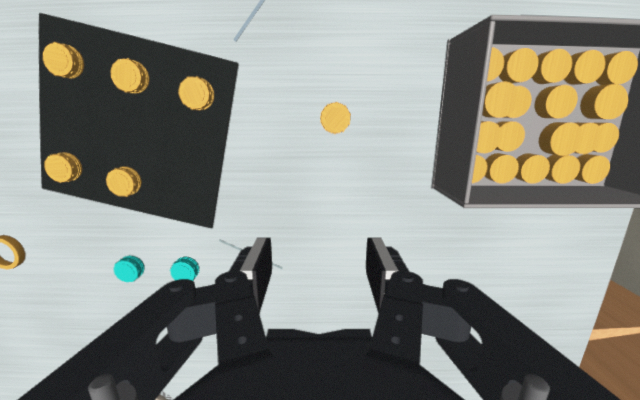

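```bash
python3 - <<'E'
from h import *
w=pick(0.5505,-0.3668,PHI,0.029,pre=0.055)
if w>0.02: place(*P2W(-0.065,-0.08),PHI,0.033)
look("l5")
im,d,R,t=shot("top","t5.png",(170,80,510,320),2.3)
print(r.read_state()["time_s"])
E
```

```text
pick hit False w 0.0343 [-0.6 -0.5  4.6] z [ 0.5509 -0.3671  0.0299]
lift w 0.0342
place hit True w 0.0343 0.0338 [-0.7  0.1  6.3] [ 0.4533 -0.1714  0.0349]
[ 0.5972 -0.1253  0.0187] pad [ 0.0632 -0.0003]
[ 0.5782 -0.2038  0.0176] pad [ 0.0637 -0.081 ]
[ 0.4922 -0.0197  0.0182] pad [-0.0642  0.0767]
[ 0.6168 -0.0483  0.0182] pad [0.0635 0.0792]
[ 0.4712 -0.0943  0.0182] pad [-0.0666 -0.0007]
[ 0.4562 -0.1698  0.0182] pad [-0.0629 -0.0776]
49.0583
```

View pics/t5.png

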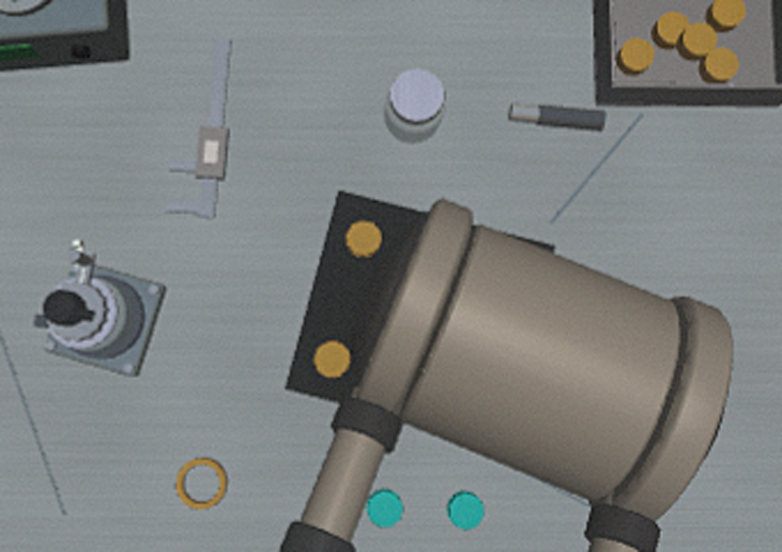

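View pics/l5.png

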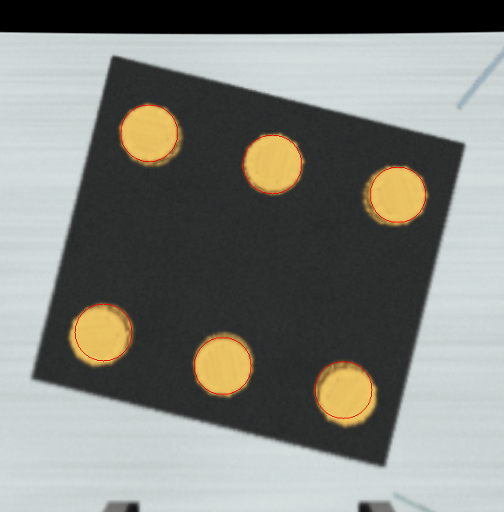

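```bash
python3 - <<'E'
from h import *
r.reach([0.42,-0.02,0.36],down(0))
r.reach([0.46,0.20,0.33],down(0))
im,d,R,t=shot("wrist","b0.png",(200,0,440,240),3)
np.savez("b0.npz",im=im,d=d,R=R,t=t)
box=(0.45,0.63,0.12,0.30)
for z in (0.152,0.142,0.106,0.094,0.02):
    save(rect("wrist",im,R,t,z,*box),f"bz{int(z*1000)}.png",scale=1.6)
P=cloud("wrist",d,R,t)
s=(P[...,2]>.148)&(P[...,2]<.157)&(im.max(2)<90)
print(s.sum(),P[s].mean(0)if s.any() else 0,P[s].min(0),P[s].max(0))
s=(P[...,2]>.137)&(P[...,2]<.147)
print(s.sum(),np.c_[P[s].round(3)][:40])
E
```

```text
705 [0.53119946 0.2207017  0.15262711] [0.51600841 0.20171381 0.14800141] [0.5456922  0.23547647 0.15549565]
248 [[0.584 0.217 0.143]
 [0.584 0.216 0.143]
 [0.584 0.215 0.142]
 [0.584 0.214 0.143]
 [0.584 0.213 0.143]
 [0.583 0.218 0.143]
 [0.583 0.217 0.143]
 [0.583 0.216 0.142]
 [0.583 0.215 0.142]
 [0.583 0.213 0.144]
 [0.583 0.212 0.142]
 [0.582 0.219 0.143]
 [0.582 0.218 0.143]
 [0.582 0.217 0.143]
 [0.582 0.216 0.143]
 [0.582 0.215 0.142]
 [0.582 0.214 0.142]
 [0.582 0.213 0.142]
 [0.582 0.212 0.144]
 [0.582 0.211 0.143]
 [0.581 0.22  0.142]
 [0.581 0.219 0.143]
 [0.581 0.218 0.143]
 [0.581 0.217 0.143]
 [0.581 0.216 0.142]
 [0.581 0.215 0.142]
 [0.581 0.214 0.143]
 [0.581 0.213 0.142]
 [0.581 0.212 0.143]
 [0.581 0.211 0.143]
 [0.581 0.21  0.143]
 [0.58  0.22  0.143]
 [0.58  0.219 0.144]
 [0.58  0.218 0.144]
 [0.58  0.217 0.143]
 [0.58  0.216 0.143]
 [0.58  0.215 0.143]
 [0.58  0.214 0.143]
 [0.58  0.213 0.142]
 [0.58  0.212 0.142]]
```

View pics/b0.png

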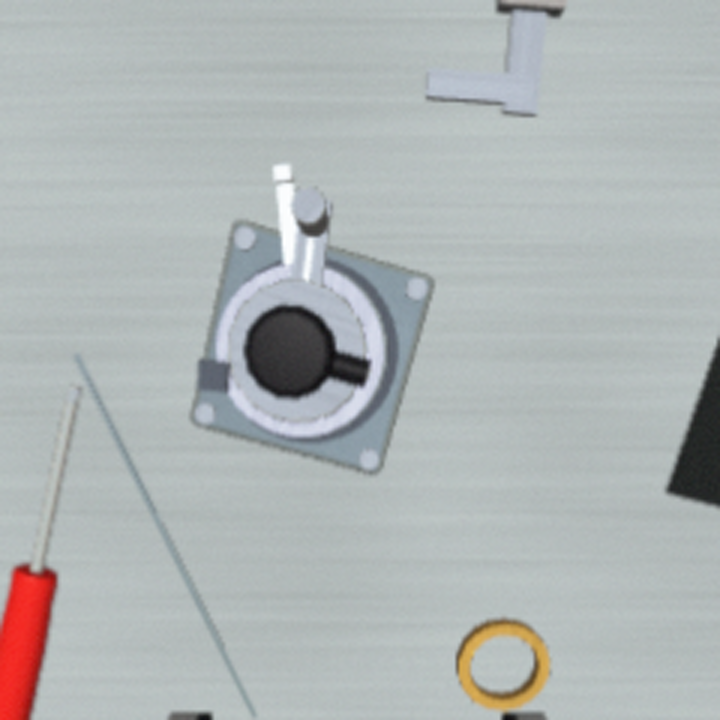

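View pics/bz142.png

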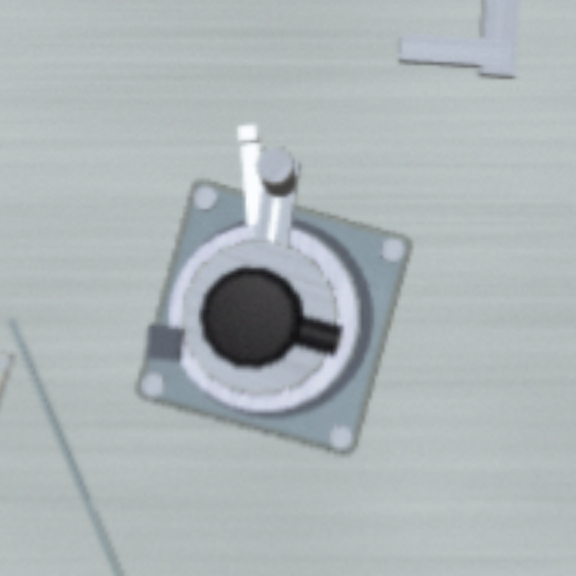

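View pics/bz94.png

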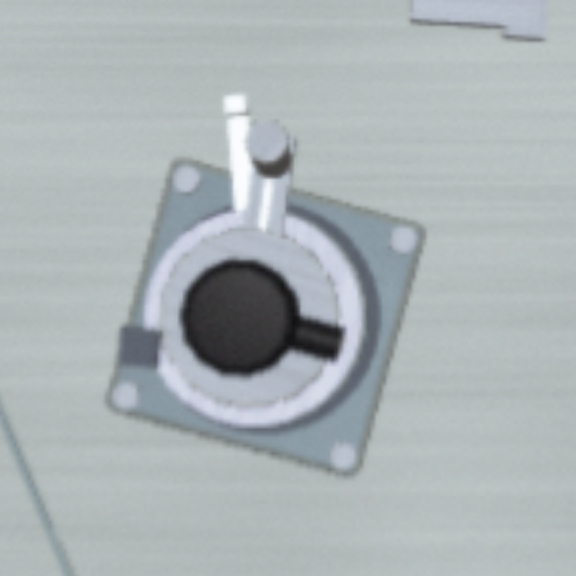

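```bash
cat >> h.py <<'E'
AX=np.array([0.531,0.2195])
def arcpose(a,rad=0.048,z=0.139):
    return [AX[0]+rad*np.cos(a),AX[1]+rad*np.sin(a),z], down(a)
def ang():
    p=r.read_state()["eef_pos"]; return np.arctan2(p[1]-AX[1],p[0]-AX[0])
E
python3 - <<'E'
from h import *
a=np.arctan2(0.2134-AX[1],0.5784-AX[0])
p,q=arcpose(a); print("a",a,p, r.solve_ik(p,q).round(2), r.solve_ik(*arcpose(1.55)).round(2))
r.reach([p[0],p[1],0.23],q); command_gripper(0.045,30)
hit=r.move_straight(p,q,speed=0.08,max_force=10); print(hit)
command_gripper(0.0,25)
s=r.read_state();print(s["grip_width"],s["contact_force"].round(1),s["eef_pos"].round(4),s["time_s"])
f0=s["contact_force"]
for b in np.arange(a+0.05,1.75,0.06):
    hit=r.move_straight(*arcpose(b),speed=0.06,max_force=12)
    s=r.read_state(); f=s["contact_force"]-f0
    print(round(b,2),round(ang(),3),f.round(1),s["torque"].round(2),round(s["grip_width"],4),hit)
    if hit or np.hypot(f[0],f[1])>12: break
r.hold(0.3)
print(ang(),F(),r.read_state()["eef_pos"])
E
```

```text
a -0.12798851086873253 [np.float64(0.5786073909712773), np.float64(0.21337331044462465), 0.139] [ 0.23  0.61  1.41 -0.    1.11  1.93] [ 0.34  0.58  1.48 -0.    1.08  0.36]
False
0.011080669014703936 [-0.2 -0.1  2.1] [0.5789 0.2135 0.1394] 53.2167
-0.08 -0.074 [1.5 1.7 1.7] [ 0.14 -0.15  0.05] 0.0109 False
-0.02 -0.014 [3.  0.8 2. ] [ 0.16 -0.32 -0.01] 0.0108 False
0.04 0.044 [4.3 0.9 3.3] [ 0.1  -0.53 -0.  ] 0.0112 False
0.1 0.103 [5.  1.2 3.4] [ 0.16 -0.73  0.02] 0.0111 False
0.16 0.162 [5.3 0.7 1.9] [ 0.18 -0.81 -0.04] 0.0111 False
0.22 0.222 [4.8 2.4 2.8] [ 0.22 -0.84  0.06] 0.0113 False
0.28 0.282 [5.2 1.7 2.3] [ 0.28 -0.95  0.01] 0.0108 False
0.34 0.342 [5.4 2.6 1.9] [ 0.36 -0.96  0.06] 0.0108 False
0.4 0.401 [6.5 2.6 1.6] [ 0.45 -1.02  0.06] 0.0103 False
0.46 0.46 [5.8 3.2 1.3] [ 0.47 -1.05  0.12] 0.011 False
0.52 0.521 [7.  3.9 0.2] [ 0.5  -1.06  0.09] 0.0113 False
0.58 0.58 [7.  4.4 1.6] [ 0.59 -1.08  0.09] 0.0107 False
0.64 0.64 [6.4 4.4 0.7] [ 0.65 -1.16  0.08] 0.0109 False
0.7 0.699 [7.6 4.3 0.6] [ 0.68 -1.12  0.15] 0.0107 False
0.76 0.759 [7.1 5.1 1.3] [ 0.79 -1.11  0.12] 0.0108 False
0.82 0.818 [7.2 6.9 1.2] [ 0.84 -1.16  0.11] 0.0108 False
0.88 0.878 [7.  6.3 0.8] [ 0.97 -1.12  0.15] 0.0109 False
0.94 0.938 [7.  7.  0.2] [ 0.99 -1.13  0.19] 0.011 False
1.0 0.997 [7.6 6.5 0.8] [ 1.01 -1.09  0.17] 0.0111 False
1.06 1.056 [7.3 7.  0.4] [ 1.16 -1.09  0.16] 0.0109 False
1.12 1.116 [7.  7.5 0.9] [ 1.09 -1.02  0.2 ] 0.0108 False
1.18 1.175 [6.6 7.8 0.2] [ 1.15 -0.99  0.22] 0.0106 False
1.24 1.235 [6.4 7.6 0.8] [ 1.15 -0.95  0.2 ] 0.011 False
1.3 1.294 [6.1 8.8 0.9] [ 1.25 -0.88  0.2 ] 0.0115 False
1.36 1.353 [6.  8.4 1.2] [ 1.29 -0.81  0.26] 0.011 False
1.42 1.418 [3.8 7.6 3.4] [ 1.09 -0.49  0.05] 0.0108 False
1.48 1.465 [5.5 8.1 0.7] [ 1.07 -0.86  0.07] 0.0111 False
1.54 1.473 [15.4  6.  -3.9] [ 0.85 -2.26 -0.09] 0.0108 False
1.4724655968805724 [14.5  4.9 -2. ] [0.53583253 0.26848716 0.13968196]
```

```bash
python3 - <<'E'
from h import *
s=r.read_state(); p=s["eef_pos"]; q=s["eef_rot"]
command_gripper(0.04,25)
r.move_straight([p[0],p[1],0.24],q,speed=0.15)
r.reach([0.46,0.20,0.33],down(0))
im,d,R,t=shot("wrist")
box=(0.45,0.63,0.12,0.30)
for z in (0.152,0.142,0.094):
    save(rect("wrist",im,R,t,z,*box),f"cz{int(z*1000)}.png",scale=1.6)
P=cloud("wrist",d,R,t)
s=(P[...,2]>.148)&(P[...,2]<.157)&(im.max(2)<90)
print(P[s].min(0),P[s].max(0))
s=(P[...,2]>.137)&(P[...,2]<.147)&(P[...,1]>.25);print(P[s].mean(0),P[s].min(0),P[s].max(0))
q=rect("wrist",im,R,t,0.152,*box)
g=cv2.GaussianBlur(q.max(2),(5,5),0)
c=cv2.HoughCircles(g,cv2.HOUGH_GRADIENT,1,20,param1=80,param2=15,minRadius=29,maxRadius=35)
print([(box[1]-v[1]*.0005,box[3]-v[0]*.0005,v[2]*.0005) for v in c[0][:3]])
q=rect("wrist",im,R,t,0.142,*box)
E
```

```text
[0.51692663 0.20756468 0.14808859] [0.54561069 0.23736215 0.15526403]
[0.53566386 0.26996303 0.14267276] [0.52991366 0.26435009 0.13743777] [0.5410279  0.27600956 0.1446893 ]
[(np.float32(0.53174996), np.float32(0.22175), np.float32(0.0154))]
```

View pics/cz142.png

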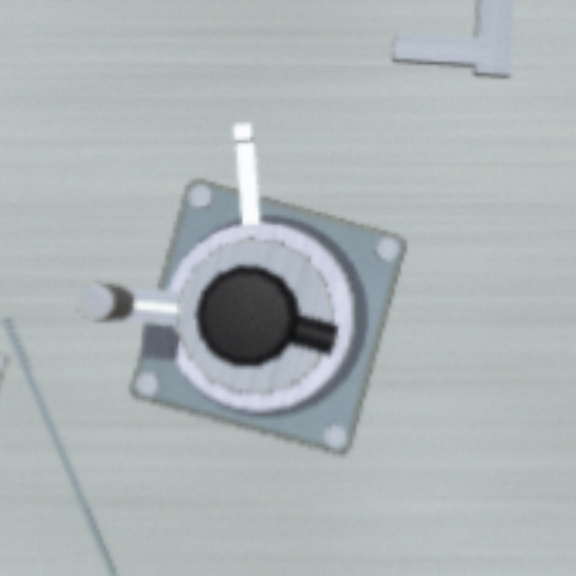

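View pics/cz94.png

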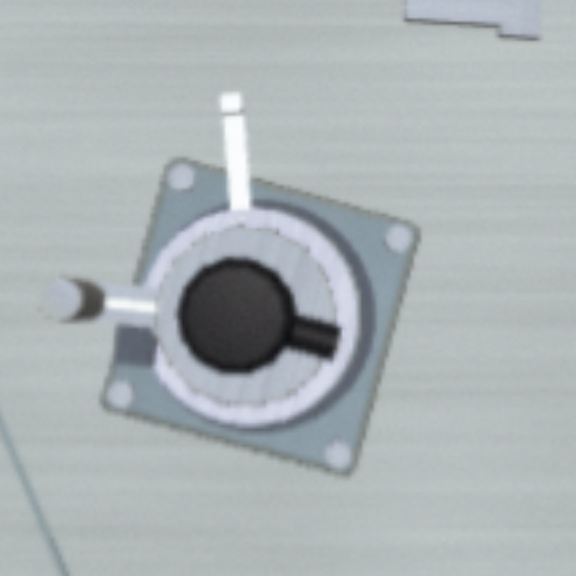

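```bash
python3 - <<'E'
from h import *
q=down(0)
command_gripper(0.0,25)
r.reach([0.5313,0.2213,0.22],q)
hit=r.move_straight([0.5313,0.2213,0.180],q,speed=0.08,max_force=8);print(hit,r.read_state()["eef_pos"],F())
f0=r.read_state()["contact_force"]
z=0.178
while z>0.160:
    hit=r.move_straight([0.5313,0.2213,z],q,speed=0.03,max_force=25)
    s=r.read_state();df=(s["contact_force"]-f0)
    print(round(z,4),s["eef_pos"][2].round(4),df.round(1),hit)
    if hit or abs(df[2])>16: break
    z-=0.0015
r.hold(0.4); s=r.read_state();print(s["eef_pos"].round(4),F())
shot("scene","n1.png",(300,60,480,200),4)
r.move_straight([0.5313,0.2213,0.23],q,speed=0.08); r.hold(0.3)
r.reach([0.46,0.20,0.33],q)
im,d,R,t=shot("wrist")
P=cloud("wrist",d,R,t); s=(P[...,2]>.14)&(P[...,2]<.157)&(im.max(2)<90)&(P[...,1]<.24)
print("nozzle top z",np.median(P[s][:,2]))
s=(P[...,2]>.137)&(P[...,2]<.147)&(P[...,1]>.25);print(P[s].mean(0)); print(r.read_state()["time_s"])
E
```

```text
False [0.53154254 0.22137714 0.18071946] [-0.4  0.2  0.7]
0.178 0.1783 [ 0.2 -0.1 -0.7] False
0.1765 0.1768 [ 0.6 -0.1  1.1] False
0.175 0.1752 [ 2.6 -0.4  2. ] False
0.1735 0.1736 [1.6 1.  2.2] False
0.172 0.1721 [2.8 0.5 3.7] False
0.1705 0.1706 [1.4 1.6 3.7] False
0.169 0.1692 [2.5 1.1 4.7] False
0.1675 0.169 [-0.4 -1.3 12.1] False
0.166 0.1688 [-4.2 -1.9 21.5] False
[0.5316 0.2214 0.1688] [-4.3 -1.2 21. ]
nozzle top z 0.15275258967988437
[0.53535274 0.2686935  0.14262823]
69.3667
```

View pics/n1.png

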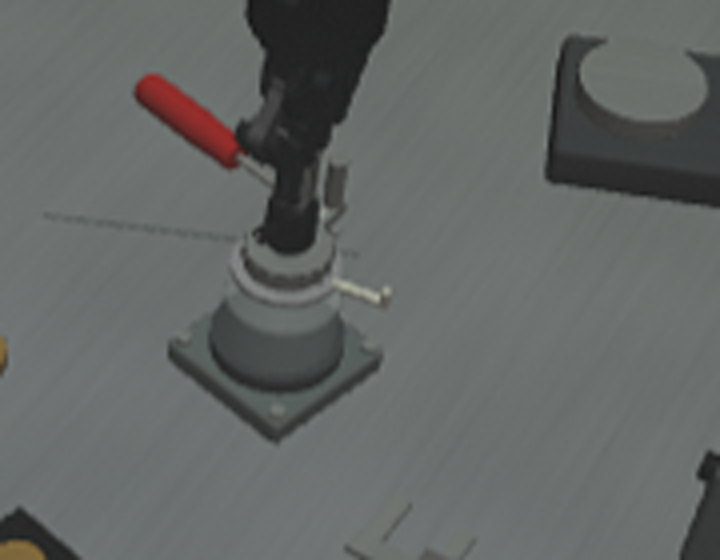

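```bash
cat >> h.py <<'E'
AX=np.array([0.531,0.2217])
E
python3 - <<'E'
from h import *
a=1.485; L=0.080
p,q=arcpose(a,0.0484)
r.reach([p[0],p[1],0.23],q); command_gripper(0.04,25)
print(r.move_straight(p,q,speed=0.08,max_force=10))
command_gripper(0.0,25); print(r.read_state()["grip_width"],ang(),F())
n=int((a-L)/0.06)
for b in np.linspace(a,L,n+1)[1:]:
    if r.move_straight(*arcpose(b,0.0484),speed=0.07,max_force=15): print("hit",b)
r.hold(0.2); s=r.read_state(); print(ang(),F(),s["grip_width"])
command_gripper(0.04,25)
r.move_straight([s["eef_pos"][0],s["eef_pos"][1],0.24],q:=down(L),speed=0.15)
r.reach([0.46,0.20,0.33],down(0))
im,d,R,t=shot("wrist")
box=(0.45,0.63,0.12,0.30)
for z in (0.142,0.094): save(rect("wrist",im,R,t,z,*box),f"dz{int(z*1000)}.png",scale=1.6)
P=cloud("wrist",d,R,t)
s=(P[...,2]>.137)&(P[...,2]<.147)&(P[...,0]>.56);m=P[s].mean(0);print(m,np.arctan2(m[1]-AX[1],m[0]-AX[0]))
look("l6"); print(r.read_state()["time_s"])
E
```

```text
False
0.01111434955610367 1.4601860541227187 [ 4.  -0.7 -0.6]
0.07480808607368694 [5.3 0.1 4.2] 0.010848427309859313
[0.57861414 0.22477567 0.14242807] 0.06450609854927221
[ 0.5972 -0.1258  0.0187] pad [ 0.0633 -0.0008]
[ 0.5782 -0.2038  0.0176] pad [ 0.0637 -0.081 ]
[ 0.4707 -0.0943  0.0176] pad [-0.067  -0.0008]
[ 0.4518 -0.1722  0.0182] pad [-0.0666 -0.0811]
[ 0.4908 -0.0168  0.0187] pad [-0.0664  0.0792]
[ 0.6157 -0.0488  0.0187] pad [0.0626 0.0784]
81.8833
```

View pics/dz142.png

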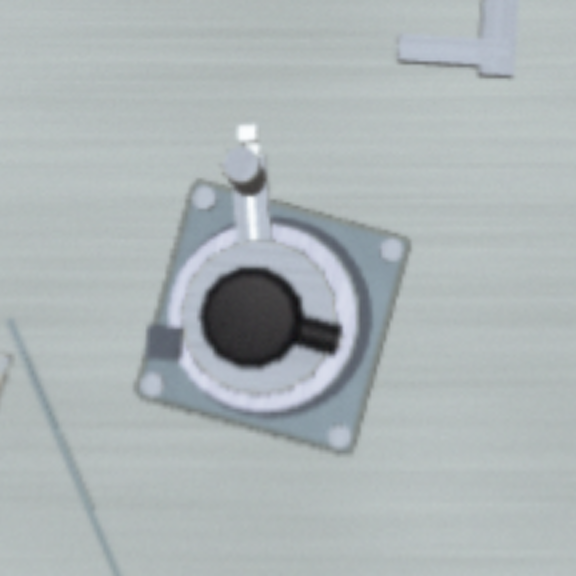

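View pics/dz94.png

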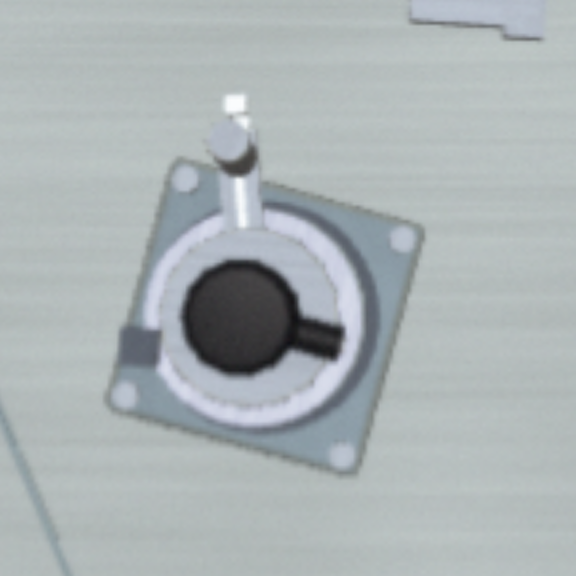

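View pics/l6.png

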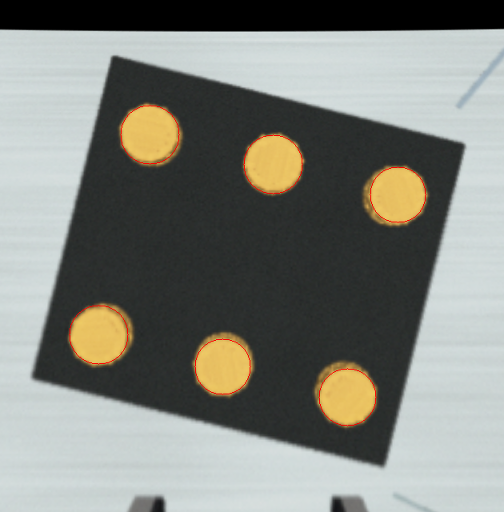

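```bash
python3 - <<'E'
from h import *
r.reach([0.51,0.2235,0.32],down(0))
im,d,R,t=shot("wrist")
c=-R.T@t; print(c)
box=(0.52,0.62,0.17,0.27)
save(rect("wrist",im,R,t,0.106,*box,0.0002),"e106.png")
E
```

```text
[0.58087292 0.22214458 0.43834602]
```

View pics/e106.png

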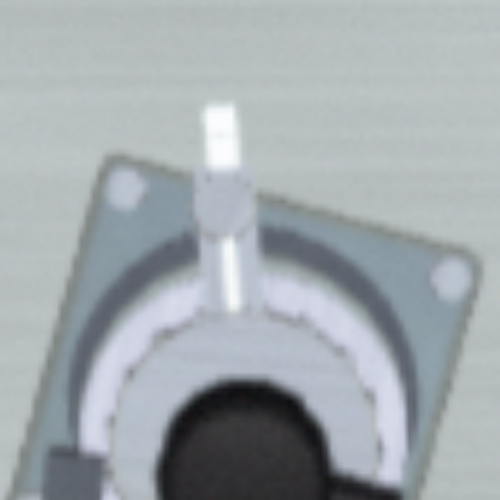

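```bash
python3 - <<'E'
from h import *
r.reach([0.30,0.35,0.35],down(0.5)); 
shot("top","fin.png")
im,d,R,t=shot("top")
for z in [.023]:
    c,_=circles("top",im,R,t,z,(0.38,0.70,-0.27,0.045)); print(W2P(c[:,:2]).round(3))
E
```

```text
[[-0.067 -0.078]
 [-0.069  0.082]
 [-0.067  0.002]
 [ 0.062  0.081]
 [ 0.063  0.001]
 [ 0.063 -0.079]]
```

View pics/fin.png

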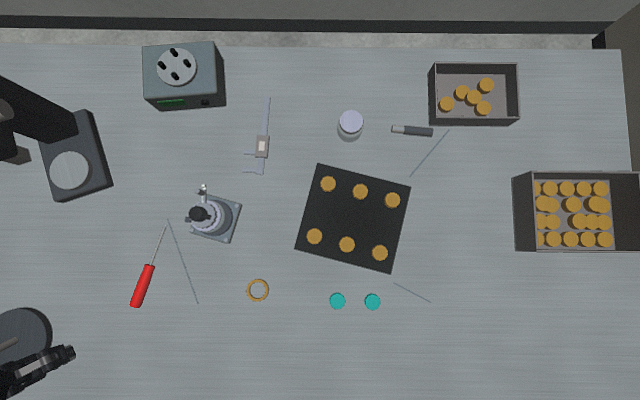

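The final view shows six caps spread at (328,184) to (380,253), with the bystanders unmoved. The gripper is close to the lamp at (25,345), so I'll move it clear before handing in.

```bash
python3 - <<'E'
from h import *
print(F())
r.reach([0.46,0.10,0.36],down(0)); r.hold(0.5); print(F())
look("l7",)
r.reach([0.46,0.02,0.36],down(0)); r.hold(0.5)
print(F(),r.read_state()["time_s"])
im,d,R,t=shot("wrist","l8.png")
r.finish_job()
E
```

```text
[0.3 0.  0.3]
[-0.3 -0.3  0. ]
[ 0.5782 -0.2032  0.0176] pad [ 0.0636 -0.0805]
[ 0.5978 -0.1253  0.0187] pad [ 0.0637 -0.0001]
[ 0.4897 -0.0168  0.0187] pad [-0.0674  0.079 ]
[ 0.4518 -0.1713  0.0176] pad [-0.0669 -0.0801]
[ 0.6162 -0.0478  0.0182] pad [0.0629 0.0795]
[ 0.4702 -0.0938  0.0182] pad [-0.0677 -0.0004]
[ 1.   0.1 -0.2] 88.075
the job is handed in; nothing more can be done
```

View pics/l8.png

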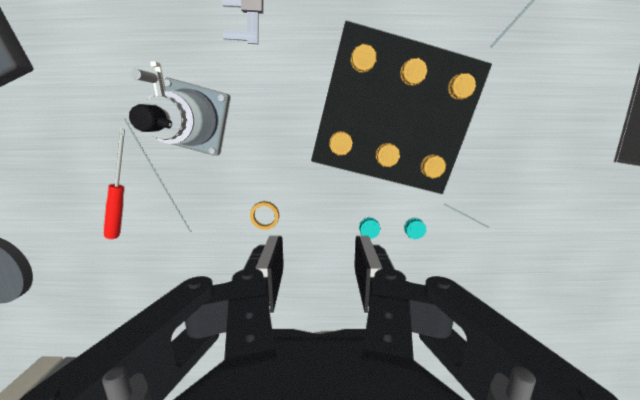

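I handed the job in at about 88 s, with the caps spread, the mist given and the collar locked. No verdict is reported, so the results below are my own checks.

- **Caps:** There were six gold caps, five in the heap and one stray. They lie in a 2 × 3 grid at pad x of about ±0.065 m and y of 0 and ±0.08 m. Neighbours are about 78–80 mm apart, roughly 6 cm clear at the edges, and all are well inside the pad.
- **Free stop:** I turned the collar back to its stop. The force rose there, and the pictures show the arm against the stop block.
- **Nozzle:** I pressed it until it went hard after about 7–8 mm of travel, to about 21 N. It came back up to 0.153 m.
- **Locked mark:** I turned the collar 1.4 rad from the measured stop. A near-overhead view shows the post in line with the pointer to within about 0.02 rad.
- **Disagreements:** The top and wrist cameras differed by up to about 3 mm on the pad and cap positions, which is small against the margins. My first estimate of the collar axis was about 2 mm off, and I corrected it before locking.
- **Other things:** The bystanders showed no movement in the last top picture. The gripper was close to the lamp when I took it, but there was no contact force, and I moved it clear before handing in.

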